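# Put the fastener jar back on the parts carousel and hold it to the front

## Task

Put the loose lidded jar back upright, right down in the wide empty seat of the parts carousel, and let go of it; then take the carousel's upright crank post and turn the carousel until that jar faces the steel pointer on the stand. Keep gripping the crank post so that the carousel stays still there: the program finishes while still holding it. Leave the other things on the bench where they are.

Things in the scene. Friction and masses are not known exactly. Their poses are not given: they have to be found in the camera images.
- jar: The loose jar: grey plastic, upright cylinder 50 mm in diameter and 55 mm tall, flat steel lid of the same width (the top 14 mm), 0.13 to 0.25 kg. It stands on the bench to the left of the carousel at the start. Origin: centre of its underside; z is its axis, up.
- wide_seat (a point): Centre of the floor of the wide empty seat, on the carousel's disc (45 mm above the bench). The seat is a steel collar of 55 mm inside diameter, 63 mm outside, 12 mm high, 90 mm from the carousel's axis; the jar stands in it with its underside on this point. The seats next to it (60 degrees either side) hold slim grey jars, part of the carousel, 36 mm in diameter and 40 to 45 mm tall. The seat turns with the disc; the way from axis to it is its outward direction.
- narrow_seat (a point): Centre of the floor of the other empty seat, 37 mm inside diameter: too narrow for the jar. It stays empty.
- axis (a point): Centre of the top of the turning disc, on its vertical axis, 45 mm above the bench. The disc is painted grey steel, 264 mm in diameter, 12 mm thick, with six places 60 degrees apart on a 90 mm radius: the wide seat, three slim jars (the tallest 50 mm above the disc), the narrow seat, and the crank post straight across from the wide seat.
- carousel (a joint): Angle of the disc, rad, growing counter-clockwise seen from above. 0: the wide seat is exactly at the pointer. It starts between 0.8 and 2.1, so it must be turned clockwise by that much. Stops at -2.9 and 2.9. It turns freely with slight friction (about 0.1 N m, so 1 to 2 N at the crank) and stays where it is left.
- crank: The crank post: upright plain round steel bar, 16 mm in diameter, 105 mm tall, standing on the disc 90 mm from the axis, straight across from the wide seat; a 26 mm foot 6 mm high. Origin: centre of its foot, on the disc. It is the tallest thing on the carousel: its top is at least 50 mm above every jar lid. It is a sleeve that spins freely about its own upright axis, so a gripper can lead it round without turning.
- crank_top (a point): Centre of the top end of the crank post, 150 mm above the bench.
- pointer (a point): Inner tip of the pointer: an upright steel tab 24 mm wide standing on the fixed stand just outside the disc, 153 mm from the axis, with a tongue 10 mm wide on top (57 mm above the bench) that reaches in over the rim to 126 mm from the axis, on the side towards the robot (up to about 23 degrees off). It marks the front of the carousel.
- tin: Bystander: flat round steel tin, 60 mm in diameter, 20 mm tall; origin centre of underside. Loose, on the bench near the jar.
- coupling: Bystander: brass pipe coupling, a tube 48 mm outside, 32 mm inside, 40 mm tall, standing; origin centre of underside. Loose, near the jar.
- wrench: Bystander: steel wrench 180 mm long lying on the bench at the right, beside the screwdriver; origin under its middle, x along it.
- driver: Bystander: screwdriver 200 mm long with black handle, lying to the right of the carousel; origin under its middle, x along it.
- oil: Bystander: white bottle 72 mm in diameter, 190 mm tall, standing at the far left; origin centre of underside.
- spray: Bystander: can 52 mm in diameter, 170 mm tall, standing to the right of the carousel; origin centre of underside.
Mind the look-alikes: they are no part of the job. There is more than one size of the jar; the job needs the smallest.

How it is judged:
On the way, in this order (a step that is already met when the one before it is completed fails the run):
1. the jar stands down in the wide seat, let go of (horizontal distance between jar and wide_seat below 0.006 m and z of jar in the frame of wide_seat between -0.004 and 0.004 m and angle between jar's own z axis and vertical below 0.08 rad and contact force between the fingers and jar below 0.2 N), for 0.2 s.
2. the carousel is turned by its gripped crank until the jar faces the pointer (all of step 1 and value of joint carousel between -0.1 and 0.1 rad and contact force between the fingers and crank above 1 N), for 0.2 s.
At the end, for the whole second after the job is handed in: The jar stands upright (within 0.08 rad) in the wide seat, centred within 6 mm and its underside within 4 mm of the seat's floor, not touched by the fingers; the carousel reads 0 within 0.1 rad and turns slower than 0.05 rad/s; the fingers press on the crank post with more than 1 N (all of step 2 and velocity of joint carousel between -0.05 and 0.05 rad/s); the arm keeps its last pose, push and grip.
It fails at once if a bystander is moved by more than 30 mm (distance of any of tin, coupling, wrench, driver, oil, spray from where it was at the start of the episode above 0.03 m).
It fails at once if the jar is tipped over (angle between jar's own z axis and vertical above 0.7 rad).
It also fails if it takes over 61 s, if anything falls off the work surface, if the arm or the gripper's body presses on something with over 40 N, if the wrist force passes 120 N, or if a joint passes its speed limit or range.

## Robot

A 7-joint arm with a two-finger parallel gripper is mounted at the origin on the work surface. World frame = base frame: x ahead of the robot, y to its left, z up, the work surface at z = 0. Lengths are in m, angles in rad, forces in N, time in s.
With the tool pointing down it reaches from about 0.4 to 0.9 m from the base axis. Payload 5.6 kg.
Tool frame: the origin (TCP) lies at the very end of the fingers, on their centre line; the grasp point (between the pads) lies 19 mm behind it; z points along the fingers, y is the line along which they close (so a half turn about z gives the same grasp; the last joint's range is limited). The gripper opens to 92 mm and grips with 3 to 60 N. Pads are 20 mm wide; open, the fingers measure 128 mm over their backs; the gripper's body (75 mm by 189 mm) begins 69 mm behind the grasp point.
Start: joints at [-1.272, 0.468, -0.012, 1.603, 0.006, 1.071, -0.056], TCP at [0.218, 0.612, 0.176] pointing down, gripper open.
Joint ranges: [-2.53, 2.53], [-0.31, 2.02], [-1.57, 1.55], [0.28, 2.44], [-1.29, 4.43], [0.15, 1.84], [-2.92, 2.92]. Speed limits (rad/s): [2.57, 2.57, 3.14, 3.14, 3.14, 3.14, 3.14].

## Interface

Orientations are given as a unit quaternion [w, x, y, z].
In Python, from station import status, snapshot, manip, recognise, regions_of, spot_point gives the robot as it stands.
- The arm moves only by the tool move_arm, never from a script. Its argument "commands" is a list of rows, each an object of numbers: "tx", "ty", "tz": the shift along the tool's x, y, z in m; "rx", "ry", "rz": the turn, a rotation vector about the tool's x, y, z in rad. A call has 1 to 20 rows; each row shifts and turns the commanded pose from where the row before left it, along the tool's axes as they then stand; what a row does not reach is not made up. A row lasts 1/10 s, in which the tool goes at most 50 mm and 8.59 degrees, less where a joint would pass 70% of its speed; a pose out of reach is approached as far as the arm can. A call is refused whole if a number of a shift passes 0.05 or a number of a turn 0.15, either way. A call with a gripper value outside its range is refused whole. "hand" is the closure in counts, from 0 (fully open) to 255 (shut), set as the call begins (left out, the last holds). The fingers move at their own pace and stop on an object; "squeeze" is the grip in N (left out, the last holds). Time passes only in rows, so rows that do not move let the fingers close. It gives the time, the measured TCP pose, the force, the opening and the grip force at its end, in the units of the state.
- status.get_state(): the state, without advancing time (a new reading comes with each control period).
- snapshot(name): name is "side" or "top" or "wrist"; returns a dict with "image" (480x640x3 uint8, blue, green, red), "z_map" (480x640 float32, m along the optical axis (not along the pixel's ray), 0 where there is no reading), "K" (3x3 intrinsics, pixels), "R" (3x3) and "t" (3): a world point X has camera coordinates R X + t; the wrist camera has in their place "T_tool_cam" (4x4, takes a point from camera to tool coordinates, whose origin is the TCP and whose axes are the flange's). Camera axes: x right, y down, z forward; pixel columns grow to the right and rows downward; lengths in m; the calibration is good to about 2 mm. A picture is of the moment at which its call begins: read the wrist's pose just before it.
- manip.hand_in(): hands the job in; it is judged then, once.
Trained networks look in a picture, given as the dict that the camera call returned (one of the last four; its "shot" number tells which), for a name from the list of things; names that differ only in an ending like _2 or _b are one class to them, and where a whole thing is asked for, a point or a joint stands for the part that bears it (a point fixed in the world has none). Each returns a list of dicts, best first, with "confidence" (0 to 1); they miss things now and then, are a little off and sometimes report something else, mostly with a low value. They report only what shows in the picture. A call takes as long as a camera call. They do not tell look-alikes from the thing itself.
- recognise(picture, query): "rect" ([left, top, width, height] in pixels, round what is visible of it).
- regions_of(picture, query): "region" (480x640 bool, what is visible of it) and "rect" ([left, top, width, height] in pixels, round what is visible of it).
- spot_point(picture, query): "position" ([row, column] in pixels: a listed point, or the origin of a listed thing).
The state is a dict: "t": time; "joint_positions": joint angles; "dq": joint speeds; "joint_torque": joint torques, N m; "tcp_pos": TCP position; "tcp_rot": TCP orientation; "force": force on the tool from outside, world axes, zero at the start; "moment": the same for the moment, N m; "opening": opening from 0.0 (shut) to 1.0 (fully open); "finger_force": force on a finger pad.
Only numpy, scipy, OpenCV 4.12 (cv2) and the standard library are available. Lean on these libraries where they do the work, as an engineer would, in place of code of your own. Each camera call takes 0.05 s, during which the arm holds its last target. There are 200 camera calls.

## Working session

There is one attempt and no reset: what is moved stays moved. The work goes in short steps, Python scripts to look and compute and a tool call to move; the robot and the scene stay as the last step left them, time stands still between calls to the robot, and variables do not carry over. Pictures are saved under pics/ and viewed, at most 10 in all, crops included, and the job is handed in when it is done.

Besides the shell and the picture viewer there is one more tool, called after ">>>" by a JSON object that holds its "method" and its "body". move_arm: Moves the arm, as the interface text tells. Its arguments: {"type":"object","properties":{"commands":{"type":"array"},"hand":{"type":"number"},"squeeze":{"type":"number"}},"required":["commands"]}

```bash
mkdir -p pics
cat > h.py <<'E'
import numpy as np,cv2
from station import status,snapshot,manip,recognise,regions_of,spot_point
from scipy.spatial.transform import Rotation as Ro
def ext(p,st=None):
    if 'R' in p: 
        R=np.array(p['R']);t=np.array(p['t']);return R.T,-R.T@t
    q=st['tcp_rot'];Rt=Ro.from_quat([q[1],q[2],q[3],q[0]]).as_matrix()
    T=np.array(p['T_tool_cam']);return Rt@T[:3,:3],Rt@T[:3,3]+np.array(st['tcp_pos'])
def cloud(p,st=None):
    A,c=ext(p,st);K=np.array(p['K']);v,u=np.mgrid[:480,:640];z=p['z_map']
    P=np.stack([(u-K[0,2])/K[0,0]*z,(v-K[1,2])/K[1,1]*z,z],-1)
    W=P@A.T+c;W[z<=0]=np.nan;return W
def ray(p,px,h,st=None):
    A,c=ext(p,st);K=np.array(p['K']);r,q=px
    d=A@np.array([(q-K[0,2])/K[0,0],(r-K[1,2])/K[1,1],1]);return c+d*(h-c[2])/d[2]
E
python3 - <<'E'
from h import *
s=status.get_state();print({k:np.round(v,3) for k,v in s.items()})
for n in ['top','side','wrist']:
    p=snapshot(n);cv2.imwrite(f'pics/{n}0.png',p['image'])
    if n=='wrist':break
    W=cloud(p)
    for q,h in [('jar',0),('wide_seat',.045),('narrow_seat',.045),('axis',.045),('crank_top',.15),('pointer',.057),('tin',0),('coupling',0)]:
        for d in spot_point(p,q)[:4]:
            print(n,q,round(d['confidence'],2),np.round(d['position']),np.round(ray(p,d['position'],h),3),'surf',np.round(W[tuple(np.int_(d['position']))],3))
E
```

```text
{'t': np.float64(0.0), 'joint_positions': array([-1.272,  0.468, -0.012,  1.604,  0.006,  1.071, -0.056]), 'dq': array([-0.001, -0.   ,  0.   ,  0.   ,  0.001,  0.001, -0.   ]), 'joint_torque': array([-0.0000e+00, -5.2058e+01, -1.2000e-02, -2.4374e+01, -5.7000e-02,
        1.7000e-02,  0.0000e+00]), 'tcp_pos': array([0.218, 0.612, 0.175]), 'tcp_rot': array([-0.   ,  0.17 ,  0.985, -0.001]), 'force': array([-0.609,  0.987, -0.131]), 'moment': array([ 0.003, -0.011,  0.018]), 'finger_force': np.float64(0.0), 'opening': np.float64(1.003)}
top jar 0.83 [236. 262.] [0.535 0.129 0.   ] surf [0.526 0.125 0.073]
top jar 0.76 [316. 230.] [0.344 0.201 0.   ] surf [0.343 0.192 0.073]
top jar 0.65 [276. 238.] [0.438 0.184 0.   ] surf [0.434 0.177 0.053]
top jar 0.31 [231. 378.] [ 0.549 -0.149  0.   ] surf [ 0.542 -0.142  0.055]
top wide_seat 0.7 [256. 406.] [ 0.484 -0.209  0.045] surf [ 0.486 -0.208  0.041]
top narrow_seat 0.58 [191. 383.] [ 0.638 -0.157  0.045] surf [ 0.64  -0.156  0.041]
top axis 0.75 [230. 377.] [ 0.544 -0.142  0.045] surf [ 0.545 -0.14   0.05 ]
top crank_top 0.63 [194. 346.]
[... 659 characters left out ...]
de_seat 0.27 [153. 293.] [0.673 0.391 0.045] surf [0.678 0.401 0.038]
side axis 0.93 [280. 344.] [ 0.547 -0.139  0.045] surf [ 0.541 -0.145  0.056]
side axis 0.58 [297. 293.] [ 0.418 -0.134  0.045] surf [ 0.418 -0.13   0.043]
side crank_top 0.84 [222. 357.] [ 0.611 -0.077  0.15 ] surf [ 0.714  0.08  -0.004]
side pointer 0.92 [298. 293.] [ 0.412 -0.147  0.057] surf [ 0.41  -0.147  0.061]
side tin 0.71 [200. 293.] [0.598 0.236 0.   ] surf [0.587 0.213 0.023]
side coupling 0.68 [226. 248.] [ 0.439  0.188 -0.   ] surf [0.428 0.161 0.027]
side coupling 0.55 [187. 257.] [ 0.532  0.338 -0.   ] surf [0.525 0.323 0.014]
side coupling 0.36 [300. 296.] [ 0.438 -0.109  0.   ] surf [ 0.414 -0.155  0.06 ]
```

View pics/top0.png

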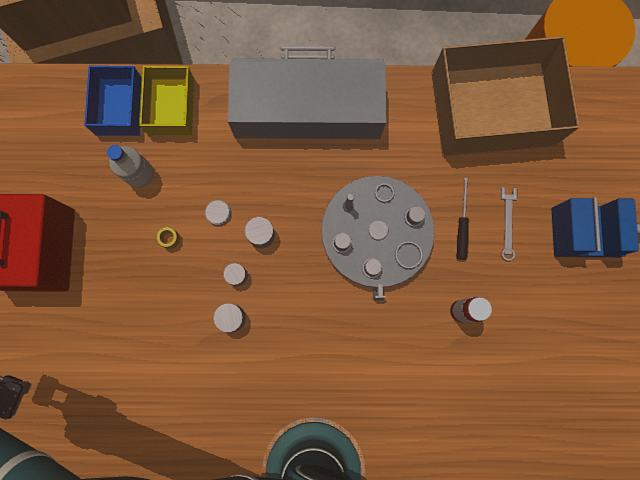

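View pics/side0.png

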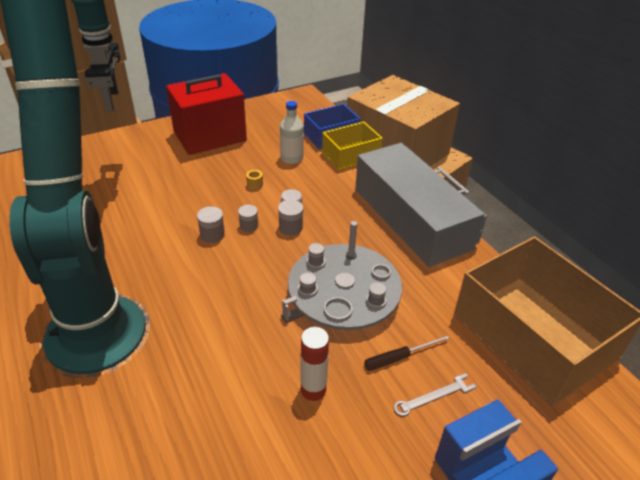

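Jar candidates in the top view: (262,236) and (230,316) both have lids about 73 mm high. (238,276) has a lid about 54 mm high and is the smallest, so it fits the 55 mm jar. I'll confirm it in a crop and refine the positions.

Run:
```python
from h import *
p=snapshot('top');W=cloud(p)
def lid(px,h0,h1,r):
    v,u=np.mgrid[:480,:640];m=(np.hypot(v-px[0],u-px[1])<r)&(W[...,2]>h0)&(W[...,2]<h1)
    c,rad=cv2.minEnclosingCircle(np.float32(W[m][:,:2]));return m.sum(),np.round(W[m].mean(0),4),np.round(c,4),round(rad,4),np.round(W[m][:,2].max(),3)
for px in [(275,235),(233,260),(318,229)]: print(px,lid(px,.045 if px[0]==275 else .062,.09,18))
m=(np.abs(W[...,2]-.045)<.012);v,u=np.mgrid[:480,:640];m&=np.hypot(v-231,u-377)<66
n,l,s,c=cv2.connectedComponentsWithStats(m.astype(np.uint8));k=1+np.argmax(s[1:,4]);q=W[l==k]
print('disc',cv2.minEnclosingCircle(np.float32(q[:,:2])),np.median(q[:,2]))
im=p['image']
a=cv2.resize(im[205:345,190:290],None,fx=4,fy=4,interpolation=3);b=cv2.resize(im[165:305,315:440],None,fx=3.2,fy=4,interpolation=3)
cv2.imwrite('pics/c1.png',np.hstack([a,b])[:, :800])
```

```text
(275, 235) (np.int64(375), array([0.4391, 0.1856, 0.0544]), array([0.4388, 0.1869]), 0.0256, np.float64(0.063))
(233, 260) (np.int64(626), array([0.5368, 0.1304, 0.0708]), array([0.5373, 0.1311]), 0.033, np.float64(0.08))
(318, 229) (np.int64(669), array([0.3396, 0.1948, 0.0707]), array([0.3394, 0.1957]), 0.033, np.float64(0.079))
disc ((0.5324941277503967, -0.14485853910446167), 0.1425102800130844) 0.04440004966550837
```

View pics/c1.png

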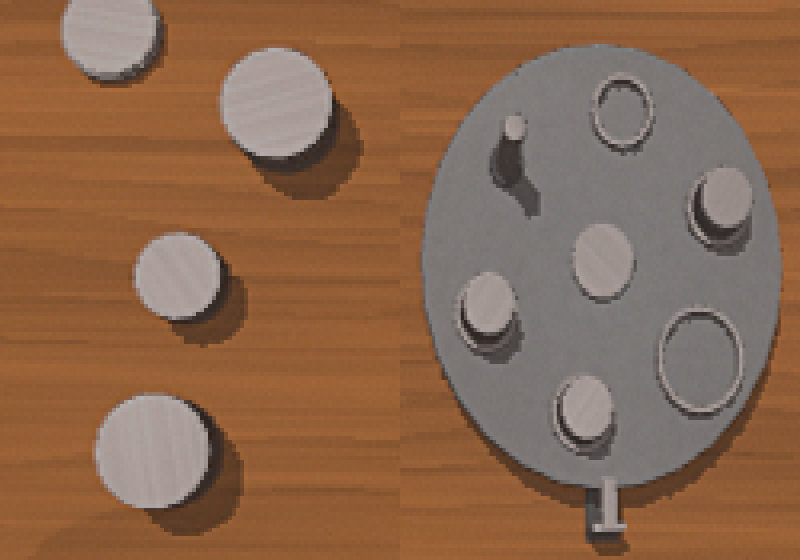

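The top-view crop shows that the middle jar (crop 178,275) is clearly the smallest, with a lid radius of 25.6 mm and height of 54 mm. That makes it the target, at (0.439, 0.186). The wide seat is the big ring at lower right in the crop (700,360).

>>> {"method": "move_arm", "body": {"commands": [{"tx":-0.0292,"ty":-0.0273},{"tx":-0.0292,"ty":-0.0273},{"tx":-0.0292,"ty":-0.0273},{"tx":-0.0292,"ty":-0.0273},{"tx":-0.0292,"ty":-0.0273},{"tx":-0.0292,"ty":-0.0273},{"tx":-0.0292,"ty":-0.0273},{"tx":-0.0292,"ty":-0.0273},{"tx":-0.0292,"ty":-0.0273},{"tx":-0.0292,"ty":-0.0273},{"tx":-0.0292,"ty":-0.0273},{"tx":-0.0292,"ty":-0.0273},{},{}], "hand": 0}}

```text
invalid input
```

```bash
cat >> h.py <<'E'
def go(st,tgt,yang=None):
    q=st['tcp_rot'];Rt=Ro.from_quat([q[1],q[2],q[3],q[0]]).as_matrix()
    print('tcp',np.round(st['tcp_pos'],4),'y ang',round(np.degrees(np.arctan2(Rt[1,1],Rt[0,1])),1),'z',np.round(Rt[:,2],3),'t',round(st['t'],2))
    print('shift',np.round(Rt.T@(np.array(tgt)-st['tcp_pos']),4))
E
python3 - <<'E'
from h import *
st=status.get_state();p=snapshot('wrist');W=cloud(p,st);cv2.imwrite('pics/w1.png',p['image'])
for d in spot_point(p,'jar')[:3]: print(d['confidence'],d['position'],ray(p,d['position'],0,st))
m=(W[...,2]>.047)&(W[...,2]<.063)&(np.hypot(W[...,0]-.439,W[...,1]-.186)<.045)
q=W[m];print(m.sum(),q.mean(0),cv2.minEnclosingCircle(np.float32(q[:,:2])))
go(st,[.439,.187,.025]);print(np.round(st['joint_positions'],2))
E
```

```text
0 [nan nan nan] ((0.0, 0.0), 0.0)
tcp [0.2179 0.6124 0.1762] y ang 70.4 z [ 0.  0. -1.] t 1.0
shift [-0.3509 -0.3267  0.1512]
[-1.27  0.47 -0.01  1.6   0.01  1.07 -0.06]<stdin>:5: RuntimeWarning: Mean of empty slice.
  ret = um.true_divide(
```

View pics/w1.png

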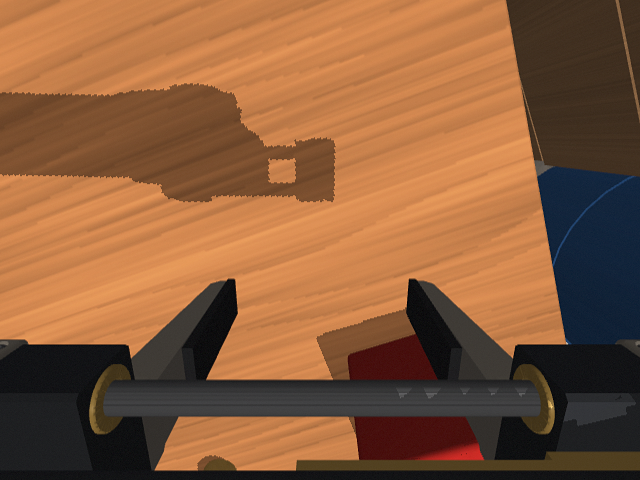

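The move was refused, probably because of the empty rows. The wrist view shows only bare bench between the fingers, so the arm did not move. I'll resend it with explicit zeros.

>>> {"method": "move_arm", "body": {"commands": [{"tx":-0.0292,"ty":-0.0273},{"tx":-0.0292,"ty":-0.0273},{"tx":-0.0292,"ty":-0.0273},{"tx":-0.0292,"ty":-0.0273},{"tx":-0.0292,"ty":-0.0273},{"tx":-0.0292,"ty":-0.0273},{"tx":-0.0292,"ty":-0.0273},{"tx":-0.0292,"ty":-0.0273},{"tx":-0.0292,"ty":-0.0273},{"tx":-0.0292,"ty":-0.0273},{"tx":-0.0292,"ty":-0.0273},{"tx":-0.0292,"ty":-0.0273},{"tz":0.0},{"tz":0.0}], "hand": 0}}

```text
invalid input
```

Run:
```python
from h import *
st=status.get_state();p=snapshot('wrist');W=cloud(p,st);cv2.imwrite('pics/w2.png',p['image'])
for d in spot_point(p,'jar')[:3]: print(d['confidence'],d['position'],ray(p,d['position'],0,st))
m=(W[...,2]>.047)&(W[...,2]<.063)&(np.hypot(W[...,0]-.439,W[...,1]-.186)<.045)
q=W[m];print(m.sum(),q.mean(0),cv2.minEnclosingCircle(np.float32(q[:,:2])))
go(st,[.439,.187,.025]);print(np.round(st['joint_positions'],2))
```

```text
0 [nan nan nan] ((0.0, 0.0), 0.0)
tcp [0.2179 0.6124 0.1762] y ang 70.4 z [ 0.  0. -1.] t 1.1
shift [-0.3509 -0.3267  0.1512]
[-1.27  0.47 -0.01  1.6   0.01  1.07 -0.06]<stdin>:5: RuntimeWarning: Mean of empty slice.
  ret = um.true_divide(
```

>>> {"method": "move_arm", "body": {"commands": [{"tx":-0.029,"ty":-0.027,"tz":0,"rx":0,"ry":0,"rz":0}]}}

```text
t: 1.3
tcp_pos: [0.2322, 0.5807, 0.1758]
tcp_rot: [-0.001, 0.167, 0.986, 0.001]
force: [0.1, -0.6, 0.1]
opening: 1.0
finger_force: 0.0
```

>>> {"method": "move_arm", "body": {"commands": [{"tx":-0.029,"ty":-0.027,"tz":0,"rx":0,"ry":0,"rz":0},{"tx":-0.029,"ty":-0.027,"tz":0,"rx":0,"ry":0,"rz":0},{"tx":-0.029,"ty":-0.027,"tz":0,"rx":0,"ry":0,"rz":0},{"tx":-0.029,"ty":-0.027,"tz":0,"rx":0,"ry":0,"rz":0},{"tx":-0.029,"ty":-0.027,"tz":0,"rx":0,"ry":0,"rz":0},{"tx":-0.029,"ty":-0.027,"tz":0,"rx":0,"ry":0,"rz":0},{"tx":-0.029,"ty":-0.027,"tz":0,"rx":0,"ry":0,"rz":0},{"tx":-0.029,"ty":-0.027,"tz":0,"rx":0,"ry":0,"rz":0},{"tx":-0.029,"ty":-0.027,"tz":0,"rx":0,"ry":0,"rz":0},{"tx":-0.029,"ty":-0.027,"tz":0,"rx":0,"ry":0,"rz":0},{"tx":-0.029,"ty":-0.027,"tz":0,"rx":0,"ry":0,"rz":0},{"tx":0,"ty":0,"tz":0,"rx":0,"ry":0,"rz":0},{"tx":0,"ty":0,"tz":0,"rx":0,"ry":0,"rz":0}]}}

```text
t: 2.6
tcp_pos: [0.4374, 0.1901, 0.1764]
tcp_rot: [0.0, 0.171, 0.985, 0.0]
force: [-0.4, 0.9, 0.4]
opening: 0.995
finger_force: 0.0
```

Run:
```python
from h import *
st=status.get_state();p=snapshot('wrist');W=cloud(p,st);cv2.imwrite('pics/w2.png',p['image'])
for d in spot_point(p,'jar')[:3]: print(d['confidence'],d['position'],ray(p,d['position'],0,st))
m=(W[...,2]>.047)&(W[...,2]<.063)&(np.hypot(W[...,0]-.439,W[...,1]-.186)<.045)
q=W[m];print(m.sum(),q.mean(0),cv2.minEnclosingCircle(np.float32(q[:,:2])))
go(st,[.439,.187,.025]);print(np.round(st['joint_positions'],2))
```

```text
0.97 [301.5, 301.7] [0.53338382 0.13022245 0.        ]
0.65 [126.6, 292.7] [0.34058108 0.19272127 0.        ]
0.56 [218.7, 319.2] [0.44325109 0.18536249 0.        ]
1972 [0.4390277  0.18454201 0.05413369] ((0.44006264209747314, 0.18417055904865265), 0.02506510727107525)
tcp [0.4374 0.1901 0.1764] y ang 70.3 z [ 0.     0.001 -1.   ] t 2.6
shift [-0.0025 -0.0025  0.1514]
[-0.67  0.17  0.21  2.03 -0.04  0.95  0.79]
```

View pics/w2.png

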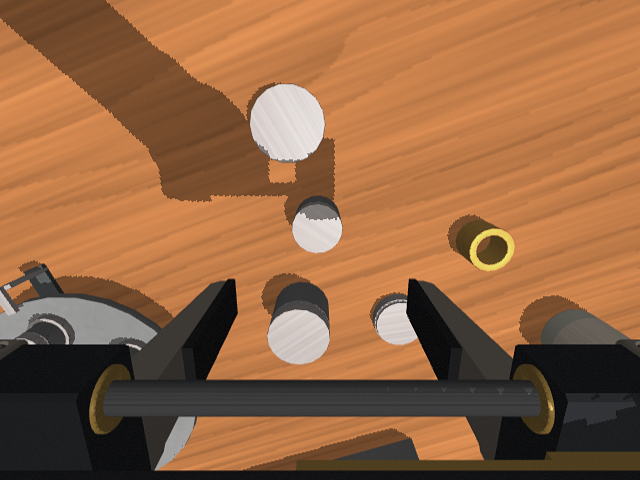

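The wrist view shows the small jar at (318,230), between the two larger jars at (288,122) and (298,335). It measures (0.4395, 0.185), so I'm descending to grip it.

>>> {"method": "move_arm", "body": {"commands": [{"tx":-0.0035,"ty":-0.004,"tz":0.03,"rx":0,"ry":0,"rz":0},{"tx":0,"ty":0,"tz":0.03,"rx":0,"ry":0,"rz":0},{"tx":0,"ty":0,"tz":0.03,"rx":0,"ry":0,"rz":0},{"tx":0,"ty":0,"tz":0.03,"rx":0,"ry":0,"rz":0},{"tx":0,"ty":0,"tz":0.02,"rx":0,"ry":0,"rz":0},{"tx":0,"ty":0,"tz":0.011,"rx":0,"ry":0,"rz":0},{"tx":0,"ty":0,"tz":0,"rx":0,"ry":0,"rz":0},{"tx":0,"ty":0,"tz":0,"rx":0,"ry":0,"rz":0}]}}

```text
t: 3.5
tcp_pos: [0.4394, 0.1864, 0.0257]
tcp_rot: [0.0, 0.17, 0.986, 0.0]
force: [-0.3, 0.9, -0.2]
opening: 1.001
finger_force: 0.0
```

>>> {"method": "move_arm", "body": {"commands": [{"tx":0,"ty":0,"tz":0,"rx":0,"ry":0,"rz":0},{"tx":0,"ty":0,"tz":0,"rx":0,"ry":0,"rz":0},{"tx":0,"ty":0,"tz":0,"rx":0,"ry":0,"rz":0},{"tx":0,"ty":0,"tz":0,"rx":0,"ry":0,"rz":0},{"tx":0,"ty":0,"tz":0,"rx":0,"ry":0,"rz":0},{"tx":0,"ty":0,"tz":0,"rx":0,"ry":0,"rz":0},{"tx":0,"ty":0,"tz":0,"rx":0,"ry":0,"rz":0},{"tx":0,"ty":0,"tz":0,"rx":0,"ry":0,"rz":0}], "hand": 255, "squeeze": 20}}

```text
t: 4.3
tcp_pos: [0.4391, 0.1855, 0.0252]
tcp_rot: [-0.0, 0.17, 0.985, -0.0]
force: [0.6, -0.1, 0.2]
opening: 0.326
finger_force: 0.0
```

Run:
```python
from h import *
st=status.get_state();p=snapshot('wrist');q=snapshot('side')
print(st['opening'],st['finger_force'])
W=cloud(q);m=(W[...,2]>.047)&(W[...,2]<.063)&(np.hypot(W[...,0]-.439,W[...,1]-.186)<.06);print(m.sum())
cv2.imwrite('pics/w3.png',np.hstack([cv2.resize(p['image'],(400,300)),cv2.resize(q['image'][150:270,170:330],(400,300))]))
```

```text
0.3259196021002144 0.0
166
```

View pics/w3.png

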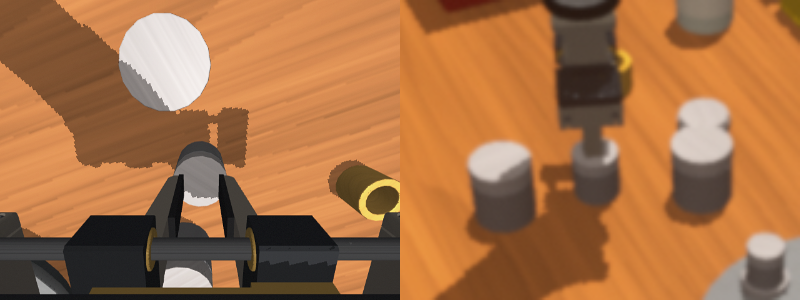

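Run:
```python
from h import *
st=status.get_state();p=snapshot('wrist');q=snapshot('top');s=snapshot('side')
print(st['opening'],st['finger_force'],st['tcp_pos'],st['joint_positions'])
for n,k,a in [('w',p,st),('t',q,None),('s',s,None)]:
    W=cloud(k,a);m=(W[...,2]>.049)&(W[...,2]<.060)&(np.hypot(W[...,0]-.439,W[...,1]-.186)<.06);X=W[m]
    print(n,m.sum(),X.mean(0),X.min(0),X.max(0),cv2.minEnclosingCircle(np.float32(X[:,:2])))
    for d in spot_point(k,'jar')[:4]: print(n,d['confidence'],d['position'],ray(k,d['position'],0,a))
i=p['image'][180:480,180:480];cv2.imwrite('pics/w4.png',np.hstack([cv2.resize(i,(400,400)),cv2.resize(s['image'][190:250,220:280],(400,400),interpolation=3)]))
```

```text
0.23684211105633515 0.0 [0.43909599 0.18551557 0.02515527] [-0.61903697  0.41223492  0.17745862  2.1384989  -0.12549465  0.60036082
  0.87647601]
w 4101 [0.43629974 0.18569174 0.05415906] [0.41453152 0.16308352 0.0490261 ] [0.46460229 0.20890834 0.05667087] ((0.4395195245742798, 0.18430499732494354), 0.025121957063674927)
w 0.84 [112.6, 280.8] [0.33966884 0.19344982 0.        ]
w 0.83 [388.2, 295.6] [0.53724114 0.12834816 0.        ]
w 0.72 [258.3, 321.2] [0.43990316 0.18481439 0.        ]<stdin>:6: RuntimeWarning: Mean of empty slice.
  ret = um.true_divide(
Traceback (most recent call last):
ValueError: zero-size array to reduction operation minimum which has no identity
```

Run:
```python
from h import *
st=status.get_state();p=snapshot('wrist');s=snapshot('side');print(st['opening'],st['finger_force'],st['t'])
T=np.array(p['T_tool_cam']);K=np.array(p['K']);print(np.round(T,3))
for P in [(0,0,0),(0,0,-.019),(0,.025,0),(0,-.025,0)]:
    c=T[:3,:3].T@(np.array(P)-T[:3,3]);u=K@c/c[2];print(P,np.round(u[:2]))
def pr(X):
    c=np.array(s['R'])@X+np.array(s['t']);u=np.array(s['K'])@c/c[2];return np.round(u[:2])
print('side tcp',pr(np.array(st['tcp_pos'])),'jar lid',pr(np.array([.4395,.185,.055])))
i=p['image'][180:480,180:480];cv2.imwrite('pics/w4.png',np.hstack([cv2.resize(i,(400,400)),cv2.resize(s['image'][180:250,215:285],(400,400),interpolation=3)]))
```

```text
0.0655376416122738 0.0 4.6
[[ 0.    -0.957 -0.289  0.082]
 [ 1.    -0.     0.001 -0.   ]
 [-0.001 -0.289  0.957 -0.208]
 [ 0.     0.     0.     1.   ]]
(0, 0, 0) [322. 270.]
(0, 0, -0.019) [322. 282.]
(0, 0.025, 0) [361. 270.]
(0, -0.025, 0) [283. 270.]
side tcp [247. 219.] jar lid [247. 210.]
```

View pics/w4.png

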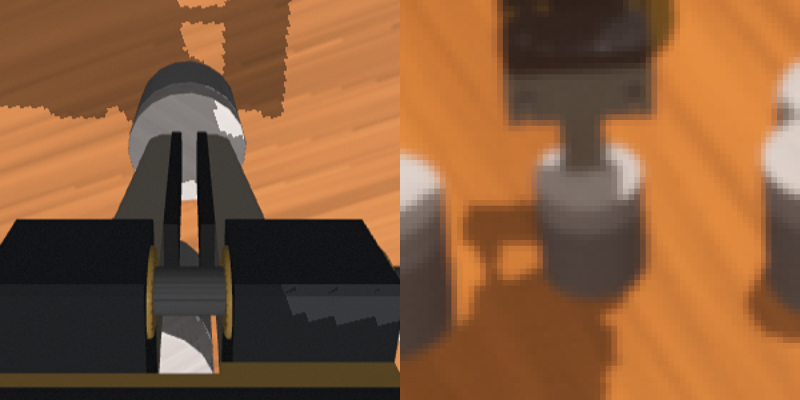

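The crop shows the fingertips nearly shut just above the lid, although the reported TCP is 30 mm below the lid top. The real fingertips seem to sit above the reported TCP, so I'll measure them with the depth map.

Run:
```python
from h import *
st=status.get_state();p=snapshot('wrist');s=snapshot('side')
W=cloud(p,st);q=st['tcp_rot'];Rt=Ro.from_quat([q[1],q[2],q[3],q[0]]).as_matrix()
L=(W-np.array(st['tcp_pos']))@Rt
for r in range(272,310,6):
    print(r,[tuple(np.round(L[r,c]*1000).astype(int)) for c in range(290,350,6)])
S=cloud(s);
for r in range(196,214,2): print(r,[tuple(np.round(S[r,c]*1000).astype(int)) for c in (243,247,250)])
print(st['opening'])
```

```text
272 [(np.int64(11), np.int64(-18), np.int64(-30)), (np.int64(10), np.int64(-14), np.int64(-29)), (np.int64(10), np.int64(-11), np.int64(-30)), (np.int64(10), np.int64(-8), np.int64(-29)), (np.int64(10), np.int64(-4), np.int64(-28)), (np.int64(10), np.int64(-1), np.int64(-29)), (np.int64(10), np.int64(2), np.int64(-29)), (np.int64(10), np.int64(6), np.int64(-29)), (np.int64(10), np.int64(9), np.int64(-29)), (np.int64(10), np.int64(12), np.int64(-30))]
278 [(np.int64(7), np.int64(-18), np.int64(-30)), (np.int64(6), np.int64(-14), np.int64(-28)), (np.int64(7), np.int64(-11), np.int64(-29)), (np.int64(7), np.int64(-8), np.int64(-29)), (np.int64(7), np.int64(-4), np.int64(-30)), (np.int64(7), np.int64(-1), np.int64(-30)), (np.int64(7), np.int64(2), np.int64(-30)), (np.int64(7), np.int64(6), np.int64(-30)), (np.int64(6), np.int64(9), np.int64(-28)), (np.int64(6), np.int64(12), np.int64(-28))]
284 [(np.int64(3), np.int64(-18), np.int64(-29)), (np.int64(3), np.int64(-14), np.int64(-30)), (np.int64(9), np.int64(-10), np.int64(-43)), (np.int64(10), np.int64(-7), np.int64(-44)), (np.int64(10), 
[... 2786 characters left out ...]
, (np.int64(443), np.int64(169), np.int64(86))]
206 [(np.int64(429), np.int64(185), np.int64(73)), (np.int64(434), np.int64(168), np.int64(83)), (np.int64(443), np.int64(170), np.int64(79))]
208 [(np.int64(434), np.int64(199), np.int64(54)), (np.int64(435), np.int64(171), np.int64(74)), (np.int64(443), np.int64(170), np.int64(73))]
210 [(np.int64(430), np.int64(190), np.int64(56)), (np.int64(440), np.int64(185), np.int64(56)), (np.int64(446), np.int64(181), np.int64(57))]
212 [(np.int64(427), np.int64(182), np.int64(56)), (np.int64(435), np.int64(174), np.int64(59)), (np.int64(444), np.int64(176), np.int64(55))]
0.005661736221510818<stdin>:6: RuntimeWarning: invalid value encountered in cast
```

The real fingertips sit 40 mm behind the reported TCP: front faces at tool z ≈ −0.040, side view tip z ≈ 0.065. There is no lateral offset. I'll open, go 40 mm deeper and grip again.

>>> {"method": "move_arm", "body": {"commands": [{"tx":0,"ty":0,"tz":0,"rx":0,"ry":0,"rz":0},{"tx":0,"ty":0,"tz":0,"rx":0,"ry":0,"rz":0},{"tx":0,"ty":0,"tz":0,"rx":0,"ry":0,"rz":0},{"tx":0,"ty":0,"tz":0,"rx":0,"ry":0,"rz":0},{"tx":0,"ty":0,"tz":0,"rx":0,"ry":0,"rz":0},{"tx":0,"ty":0,"tz":0,"rx":0,"ry":0,"rz":0},{"tx":0,"ty":0,"tz":0,"rx":0,"ry":0,"rz":0},{"tx":0,"ty":0,"tz":0,"rx":0,"ry":0,"rz":0},{"tx":0,"ty":0,"tz":0,"rx":0,"ry":0,"rz":0},{"tx":0,"ty":0,"tz":0,"rx":0,"ry":0,"rz":0},{"tx":0,"ty":0,"tz":0,"rx":0,"ry":0,"rz":0},{"tx":0,"ty":0,"tz":0,"rx":0,"ry":0,"rz":0},{"tx":0,"ty":0,"tz":0,"rx":0,"ry":0,"rz":0}], "hand": 0}}

```text
t: 6.1
tcp_pos: [0.4391, 0.1855, 0.0252]
tcp_rot: [0.0, 0.17, 0.985, 0.0]
force: [0.3, 0.4, -0.8]
opening: 1.0
finger_force: 0.0
```

>>> {"method": "move_arm", "body": {"commands": [{"tx":0,"ty":0,"tz":0.01,"rx":0,"ry":0,"rz":0},{"tx":0,"ty":0,"tz":0.01,"rx":0,"ry":0,"rz":0},{"tx":0,"ty":0,"tz":0.01,"rx":0,"ry":0,"rz":0},{"tx":0,"ty":0,"tz":0.01,"rx":0,"ry":0,"rz":0},{"tx":0,"ty":0,"tz":0,"rx":0,"ry":0,"rz":0}]}}

```text
t: 6.6
tcp_pos: [0.4379, 0.1848, -0.0166]
tcp_rot: [-0.001, 0.17, 0.985, -0.001]
force: [-0.4, -0.0, -0.2]
opening: 1.0
finger_force: 0.0
```

>>> {"method": "move_arm", "body": {"commands": [{"tx":0,"ty":0,"tz":0,"rx":0,"ry":0,"rz":0},{"tx":0,"ty":0,"tz":0,"rx":0,"ry":0,"rz":0},{"tx":0,"ty":0,"tz":0,"rx":0,"ry":0,"rz":0},{"tx":0,"ty":0,"tz":0,"rx":0,"ry":0,"rz":0},{"tx":0,"ty":0,"tz":0,"rx":0,"ry":0,"rz":0},{"tx":0,"ty":0,"tz":0,"rx":0,"ry":0,"rz":0},{"tx":0,"ty":0,"tz":0,"rx":0,"ry":0,"rz":0},{"tx":0,"ty":0,"tz":0,"rx":0,"ry":0,"rz":0}], "hand": 255, "squeeze": 20}}

```text
t: 7.4
tcp_pos: [0.4391, 0.1853, -0.0146]
tcp_rot: [-0.0, 0.17, 0.985, -0.0]
force: [-1.0, -2.1, 3.4]
opening: 0.54
finger_force: 20.0
```

Gripped: opening 0.54 is about 50 mm. Lifting and carrying it to above the seat.

>>> {"method": "move_arm", "body": {"commands": [{"tx":0,"ty":0,"tz":-0.02,"rx":0,"ry":0,"rz":0},{"tx":0,"ty":0,"tz":-0.03,"rx":0,"ry":0,"rz":0},{"tx":0,"ty":0,"tz":-0.04,"rx":0,"ry":0,"rz":0},{"tx":0,"ty":0,"tz":-0.04,"rx":0,"ry":0,"rz":0},{"tx":0,"ty":0,"tz":-0.02,"rx":0,"ry":0,"rz":0},{"tx":0,"ty":0,"tz":0,"rx":0,"ry":0,"rz":0}]}}

```text
t: 8.0
tcp_pos: [0.441, 0.1867, 0.1377]
tcp_rot: [0.002, 0.17, 0.985, 0.002]
force: [-0.5, -0.6, -2.3]
opening: 0.537
finger_force: 20.0
```

>>> {"method": "move_arm", "body": {"commands": [{"tx":-0.0147,"ty":-0.0297,"tz":0,"rx":0,"ry":0,"rz":0},{"tx":-0.0147,"ty":-0.0297,"tz":0,"rx":0,"ry":0,"rz":0},{"tx":-0.0147,"ty":-0.0297,"tz":0,"rx":0,"ry":0,"rz":0},{"tx":-0.0147,"ty":-0.0297,"tz":0,"rx":0,"ry":0,"rz":0},{"tx":-0.0147,"ty":-0.0297,"tz":0,"rx":0,"ry":0,"rz":0},{"tx":-0.0147,"ty":-0.0297,"tz":0,"rx":0,"ry":0,"rz":0},{"tx":-0.0147,"ty":-0.0297,"tz":0,"rx":0,"ry":0,"rz":0},{"tx":-0.0147,"ty":-0.0297,"tz":0,"rx":0,"ry":0,"rz":0},{"tx":-0.0147,"ty":-0.0297,"tz":0,"rx":0,"ry":0,"rz":0},{"tx":-0.0147,"ty":-0.0297,"tz":0,"rx":0,"ry":0,"rz":0},{"tx":-0.0147,"ty":-0.0297,"tz":0,"rx":0,"ry":0,"rz":0},{"tx":-0.0147,"ty":-0.0297,"tz":0,"rx":0,"ry":0,"rz":0},{"tx":0,"ty":0,"tz":0,"rx":0,"ry":0,"rz":0.093},{"tx":0,"ty":0,"tz":0,"rx":0,"ry":0,"rz":0.093},{"tx":0,"ty":0,"tz":0,"rx":0,"ry":0,"rz":0.093},{"tx":0,"ty":0,"tz":0,"rx":0,"ry":0,"rz":0.093},{"tx":0,"ty":0,"tz":0,"rx":0,"ry":0,"rz":0},{"tx":0,"ty":0,"tz":0,"rx":0,"ry":0,"rz":0}]}}

```text
t: 9.8
tcp_pos: [0.485, -0.209, 0.1338]
tcp_rot: [-0.001, 0.348, 0.937, -0.0]
force: [0.2, 0.0, -2.2]
opening: 0.538
finger_force: 20.0
```

Run:
```python
from h import *
st=status.get_state();p=snapshot('wrist');W=cloud(p,st);print(st['opening'],st['finger_force'])
for n,h in [('wide_seat',.045),('axis',.045),('crank_top',.15),('pointer',.057),('jar',0.15)]:
    for d in spot_point(p,n)[:2]: print(n,round(d['confidence'],2),np.round(d['position']),np.round(ray(p,d['position'],h,st),4))
# collar ring: points 52..60mm high near expected seat
r=np.hypot(W[...,0]-.4865,W[...,1]+.2085);m=(W[...,2]>.052)&(W[...,2]<.062)&(r<.045);X=W[m]
print('ring',m.sum(),X[:,2].mean())
if len(X)>20:
    A=np.c_[2*X[:,:2],np.ones(len(X))];s=np.linalg.lstsq(A,(X[:,:2]**2).sum(1),rcond=None)[0];print(s[:2],np.sqrt(s[2]+s[:2]@s[:2]))
# jar lid in hand
q=st['tcp_rot'];Rt=Ro.from_quat([q[1],q[2],q[3],q[0]]).as_matrix();L=(W-np.array(st['tcp_pos']))@Rt
m=(np.hypot(L[...,0],L[...,1])<.04)&(abs(L[...,2]+.07)<.006);X=L[m];print('lid',m.sum(),X.mean(0),cv2.minEnclosingCircle(np.float32(X[:,:2])) if m.sum() else 0)
go(st,[.4865,-.2085,.03])
im=p['image'].copy();cv2.imwrite('pics/w5.png',im)
p=snapshot('side');
for n,h in [('wide_seat',.045),('axis',.045),('crank_top',.15)]:
    for d in spot_point(p,n)[:1]: print('side',n,round(d['confidence'],2),np.round(ray(p,d['position'],h),4))
```

```text
0.5384098161332052 19.999870753955342
wide_seat 0.67 [238. 317.] [ 0.4856 -0.2151  0.045 ]
axis 0.56 [241. 422.] [ 0.5489 -0.1452  0.045 ]
crank_top 0.57 [286. 616.] [ 0.6028 -0.078   0.15  ]
pointer 0.83 [126. 322.] [ 0.4172 -0.15    0.057 ]
jar 0.67 [283. 322.] [ 0.4869 -0.2101  0.15  ]
ring 663 0.05578692187824598
[ 0.48620139 -0.21555972] 0.029071855827483
lid 9722 [ 0.00137376 -0.00017881 -0.06891326] ((0.009729517623782158, -3.7159770727157593e-06), 0.038832586258649826)
tcp [ 0.485  -0.209   0.1338] y ang 49.2 z [-0.002  0.    -1.   ] t 9.8
shift [-0.001   0.0015  0.1038]
side wide_seat 0.81 [ 0.4865 -0.2208  0.045 ]
side axis 0.55 [ 0.5355 -0.1491  0.045 ]
```

View pics/w5.png

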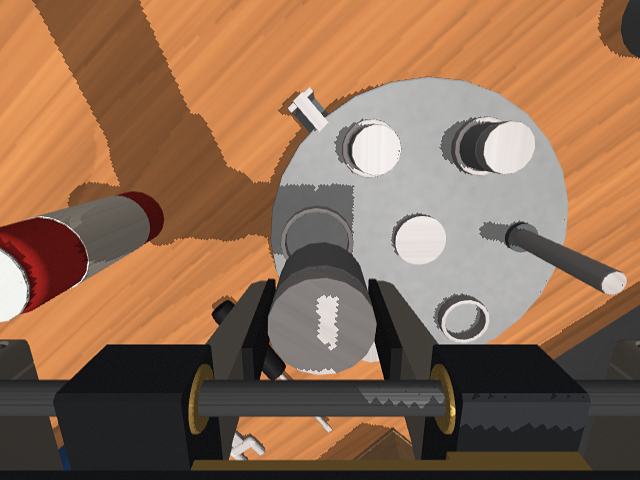

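The wrist view shows the jar held level at (322,310) and the wide-seat ring behind it at (317,235). A circle fit puts the ring centre at (0.486, −0.2155) with radius 29 mm, as expected. I'll shift there, go partway down, and compare the lid and ring again.

>>> {"method": "move_arm", "body": {"commands": [{"tx":-0.005,"ty":-0.004,"tz":0.015,"rx":0,"ry":0,"rz":0},{"tx":0,"ty":0,"tz":0.02,"rx":0,"ry":0,"rz":0},{"tx":0,"ty":0,"tz":0.02,"rx":0,"ry":0,"rz":0},{"tx":0,"ty":0,"tz":0.014,"rx":0,"ry":0,"rz":0},{"tx":0,"ty":0,"tz":0,"rx":0,"ry":0,"rz":0},{"tx":0,"ty":0,"tz":0,"rx":0,"ry":0,"rz":0}]}}

```text
t: 10.9
tcp_pos: [0.4869, -0.2161, 0.066]
tcp_rot: [-0.0, 0.35, 0.937, -0.0]
force: [0.3, -0.4, -1.6]
opening: 0.537
finger_force: 20.0
```

Run:
```python
from h import *
from scipy.optimize import least_squares
st=status.get_state();p=snapshot('wrist');W=cloud(p,st);go(st,[.4865,-.2155,.03])
def fit(X,r,c0):
    s=least_squares(lambda c:np.hypot(X[:,0]-c[0],X[:,1]-c[1])-r,c0,loss='soft_l1',f_scale=.002);return np.round(s.x,4),np.abs(s.fun).mean().round(4)
r=np.hypot(W[...,0]-.4865,W[...,1]+.2155)
m=(W[...,2]>.053)&(W[...,2]<.060)&(r<.040)&(r>.02);print('ring',m.sum(),fit(W[m],.0295,[.486,-.2155]))
hub=(abs(W[...,2]-.051)<.008)&(np.hypot(W[...,0]-.547,W[...,1]+.143)<.03);print('hub z',hub.sum())
d=(abs(W[...,2]-.045)<.004);X=W[d];print('disc top outer?',d.sum())
# rim: disc boundary pixels vs background, fit radius .132
M=d.astype(np.uint8);cs,_=cv2.findContours(cv2.morphologyEx(M,cv2.MORPH_OPEN,np.ones((3,3))),cv2.RETR_EXTERNAL,2)
c=max(cs,key=cv2.contourArea)[:,0];B=W[c[:,1],c[:,0]];B=B[~np.isnan(B[:,0])];R=np.hypot(B[:,0]-.546,B[:,1]+.142);B=B[(R>.12)&(R<.145)]
print('axis',len(B),fit(B,.132,[.546,-.142]))
q=st['tcp_rot'];Rt=Ro.from_quat([q[1],q[2],q[3],q[0]]).as_matrix();L=(W-np.array(st['tcp_pos']))@Rt
im=p['image'];top=(abs(L[...,2]+.0696)<.004)&(np.hypot(L[...,0],L[...,1])<.035)
E=cv2.morphologyEx(top.astype(np.uint8),cv2.MORPH_OPEN,np.ones((3,3)));cs,_=cv2.findContours(E,cv2.RETR_EXTERNAL,2);c=max(cs,key=cv2.contourArea)[:,0]
B=L[c[:,1],c[:,0]];B=B[B[:,0]>.005];print('lid tool frame (front arc)',len(B),fit(B,.025,[0,0]))
n=L[top];A=np.c_[n[:,:2],np.ones(len(n))];print('lid tilt',np.linalg.lstsq(A,n[:,2],rcond=None)[0])
for k in ['top','side']:
    g=snapshot(k);W=cloud(g);d=spot_point(g,'axis');print(k,[np.round(ray(g,x['position'],.045),4) for x in d[:1]])
    r=np.hypot(W[...,0]-.4865,W[...,1]+.2155);m=(W[...,2]>.053)&(W[...,2]<.061)&(r<.040)&(r>.02)
    if m.sum()>10: print(k,'ring',m.sum(),fit(W[m],.0295,[.486,-.2155]))
    d=(abs(W[...,2]-.045)<.006)&(np.hypot(W[...,0]-.546,W[...,1]+.142)<.16);cs,_=cv2.findContours(d.astype(np.uint8),cv2.RETR_EXTERNAL,2);c=max(cs,key=cv2.contourArea)[:,0];B=W[c[:,1],c[:,0]];R=np.hypot(B[:,0]-.546,B[:,1]+.142);B=B[(R>.12)&(R<.145)]
    print(k,'axis',len(B),fit(B,.132,[.546,-.142]))
```

```text
tcp [ 0.4869 -0.2161  0.066 ] y ang 49.1 z [-0.001 -0.    -1.   ] t 10.9
shift [0.0007 0.0002 0.036 ]
ring 1001 (array([ 0.4865, -0.2161]), np.float64(0.001))
hub z 5449
disc top outer? 64868
axis 364 (array([ 0.5451, -0.1478]), np.float64(0.002))
lid tool frame (front arc) 113 (array([-0.0014,  0.0006]), np.float64(0.0015))
lid tilt [ 0.00336223  0.0007771  -0.06883365]
top [array([ 0.5499, -0.1458,  0.045 ])]
top axis 115 (array([ 0.5423, -0.1464]), np.float64(0.0017))
side [array([ 0.5399, -0.1464,  0.045 ])]
side ring 119 (array([ 0.4872, -0.2175]), np.float64(0.0013))
side axis 186 (array([ 0.5456, -0.1466]), np.float64(0.0031))
```

Ring centre is (0.4865, −0.2161) and the TCP is within 1 mm of it. Lowering.

>>> {"method": "move_arm", "body": {"commands": [{"tx":0.0005,"ty":0,"tz":0.008,"rx":0,"ry":0,"rz":0},{"tx":0,"ty":0,"tz":0.006,"rx":0,"ry":0,"rz":0},{"tx":0,"ty":0,"tz":0.004,"rx":0,"ry":0,"rz":0},{"tx":0,"ty":0,"tz":0.004,"rx":0,"ry":0,"rz":0},{"tx":0,"ty":0,"tz":0.004,"rx":0,"ry":0,"rz":0},{"tx":0,"ty":0,"tz":0,"rx":0,"ry":0,"rz":0}]}}

```text
t: 11.75
tcp_pos: [0.4861, -0.2152, 0.0395]
tcp_rot: [-0.001, 0.349, 0.937, -0.0]
force: [-0.3, -0.0, -0.9]
opening: 0.538
finger_force: 20.0
```

>>> {"method": "move_arm", "body": {"commands": [{"tx":0,"ty":0,"tz":0.003,"rx":0,"ry":0,"rz":0},{"tx":0,"ty":0,"tz":0.003,"rx":0,"ry":0,"rz":0},{"tx":0,"ty":0,"tz":0.002,"rx":0,"ry":0,"rz":0},{"tx":0,"ty":0,"tz":0,"rx":0,"ry":0,"rz":0},{"tx":0,"ty":0,"tz":0,"rx":0,"ry":0,"rz":0}]}}

```text
t: 12.25
tcp_pos: [0.4866, -0.2154, 0.0322]
tcp_rot: [0.0, 0.349, 0.937, 0.0]
force: [0.7, -0.0, -1.2]
opening: 0.536
finger_force: 20.0
```

>>> {"method": "move_arm", "body": {"commands": [{"tx":0,"ty":0,"tz":0.001,"rx":0,"ry":0,"rz":0},{"tx":0,"ty":0,"tz":0.001,"rx":0,"ry":0,"rz":0},{"tx":0,"ty":0,"tz":0,"rx":0,"ry":0,"rz":0},{"tx":0,"ty":0,"tz":0,"rx":0,"ry":0,"rz":0}]}}

```text
t: 12.65
tcp_pos: [0.4868, -0.2155, 0.0304]
tcp_rot: [0.0, 0.349, 0.937, 0.0]
force: [0.0, -0.1, 1.4]
opening: 0.537
finger_force: 20.0
```

The force changed sign, so the jar is on the seat floor. Releasing, then rising.

>>> {"method": "move_arm", "body": {"commands": [{"tx":0,"ty":0,"tz":0,"rx":0,"ry":0,"rz":0},{"tx":0,"ty":0,"tz":0,"rx":0,"ry":0,"rz":0},{"tx":0,"ty":0,"tz":0,"rx":0,"ry":0,"rz":0},{"tx":0,"ty":0,"tz":0,"rx":0,"ry":0,"rz":0},{"tx":0,"ty":0,"tz":0,"rx":0,"ry":0,"rz":0},{"tx":0,"ty":0,"tz":-0.01,"rx":0,"ry":0,"rz":0},{"tx":0,"ty":0,"tz":-0.02,"rx":0,"ry":0,"rz":0},{"tx":0,"ty":0,"tz":-0.04,"rx":0,"ry":0,"rz":0},{"tx":0,"ty":0,"tz":-0.04,"rx":0,"ry":0,"rz":0},{"tx":0,"ty":0,"tz":-0.02,"rx":0,"ry":0,"rz":0},{"tx":0,"ty":0,"tz":0,"rx":0,"ry":0,"rz":0}], "hand": 60}}

```text
t: 13.75
tcp_pos: [0.4888, -0.2163, 0.164]
tcp_rot: [0.003, 0.349, 0.937, 0.001]
force: [0.1, 1.0, -0.9]
opening: 0.769
finger_force: 0.0
```

Run:
```python
from h import *
from scipy.optimize import least_squares
def fit(X,r,c0):
    s=least_squares(lambda c:np.hypot(X[:,0]-c[0],X[:,1]-c[1])-r,c0,loss='soft_l1',f_scale=.002);return np.round(s.x,4),np.abs(s.fun).mean().round(4)
st=status.get_state();p=snapshot('wrist');W=cloud(p,st);go(st,[.604,-.08,.2])
m=(W[...,2]>.092)&(W[...,2]<.108)&(np.hypot(W[...,0]-.4865,W[...,1]+.2155)<.035);X=W[m]
print('lid',m.sum(),X[:,2].mean(),cv2.minEnclosingCircle(np.float32(X[:,:2])))
A=np.c_[X[:,:2],np.ones(len(X))];print('tilt',np.linalg.lstsq(A,X[:,2],rcond=None)[0][:2])
r=np.hypot(W[...,0]-.4865,W[...,1]+.2155);m=(W[...,2]>.053)&(W[...,2]<.060)&(r<.040)&(r>.02);print('ring',m.sum(),fit(W[m],.0295,[.486,-.2155]))
for k,a,p in [('w',st,p),('side',None,snapshot('side')),('top',None,snapshot('top'))]:
    for n,h in [('crank_top',.15),('pointer',.057),('crank',.045)]:
        for d in spot_point(p,n)[:1]: print(k,n,round(d['confidence'],2),np.round(d['position']),np.round(ray(p,d['position'],h,a),4))
    W=cloud(p,a);m=(W[...,2]>.105)&(W[...,2]<.158)&(np.hypot(W[...,0]-.604,W[...,1]+.08)<.035);X=W[m]
    if m.sum(): print(k,'post',m.sum(),X.mean(0),X.min(0),X.max(0))
```

```text
tcp [ 0.4888 -0.2163  0.164 ] y ang 49.1 z [ 0.007 -0.001 -1.   ] t 13.75
shift [ 0.002   0.1786 -0.0354]
lid 2801 0.09911919627487499 ((0.48764246702194214, -0.21609452366828918), 0.025097006931900978)
tilt [ 0.01100627 -0.00992499]
ring 582 (array([ 0.4873, -0.2165]), np.float64(0.0015))
w crank_top 0.69 [255. 588.] [ 0.6033 -0.0765  0.15  ]
w pointer 0.66 [117. 326.] [ 0.418  -0.1497  0.057 ]
w crank 0.57 [220. 505.] [ 0.6023 -0.0785  0.045 ]
w post 1296 [ 0.59725395 -0.07939793  0.13458864] [ 0.59190147 -0.08555651  0.10500461] [ 0.60921183 -0.06983286  0.15194114]
side pointer 0.72 [283. 342.] [ 0.5317 -0.1572  0.057 ]
side crank 0.62 [256. 352.] [ 0.606  -0.0774  0.045 ]
side post 2 [ 0.60563307 -0.08490454  0.12874901] [ 0.60488314 -0.08582548  0.12619654] [ 0.60638299 -0.08398359  0.13130147]
top crank_top 0.46 [230. 376.] [ 0.5266 -0.1308  0.15  ]
top pointer 0.95 [285. 381.] [ 0.4153 -0.1491  0.057 ]
top crank 0.42 [209. 347.] [ 0.5924 -0.0729  0.045 ]
top post 66 [ 0.59807    -0.07457311  0.13894368] [ 0.59158202 -0.08303155  0.106394  ] [ 0.60713917 -0.06744305  0.15358708]
```

The jar is seated: lid z is 0.099 and it is centred on the ring within 1 mm. The crank is at (0.603, −0.078), which agrees with the axis at (0.545, −0.147), and the carousel angle is about 0.85. Next I'll move over the crank, turning the grip so it closes roughly along the tangent.

>>> {"method": "move_arm", "body": {"commands": [{"tx":0.001,"ty":0.036,"tz":0,"rx":0,"ry":0,"rz":0},{"tx":0.001,"ty":0.036,"tz":0,"rx":0,"ry":0,"rz":0},{"tx":0.001,"ty":0.036,"tz":0,"rx":0,"ry":0,"rz":0},{"tx":0.001,"ty":0.036,"tz":0,"rx":0,"ry":0,"rz":0},{"tx":0,"ty":0.0355,"tz":0,"rx":0,"ry":0,"rz":0},{"tx":0,"ty":0,"tz":0,"rx":0,"ry":0,"rz":-0.14},{"tx":0,"ty":0,"tz":0,"rx":0,"ry":0,"rz":-0.14},{"tx":0,"ty":0,"tz":0,"rx":0,"ry":0,"rz":-0.14},{"tx":0,"ty":0,"tz":0,"rx":0,"ry":0,"rz":-0.14},{"tx":0,"ty":0,"tz":0,"rx":0,"ry":0,"rz":-0.14},{"tx":0,"ty":0,"tz":0,"rx":0,"ry":0,"rz":-0.14},{"tx":0,"ty":0,"tz":0,"rx":0,"ry":0,"rz":-0.14},{"tx":0,"ty":0,"tz":0,"rx":0,"ry":0,"rz":-0.14},{"tx":0,"ty":0,"tz":0,"rx":0,"ry":0,"rz":0},{"tx":0,"ty":0,"tz":0,"rx":0,"ry":0,"rz":0}]}}

```text
t: 15.85
tcp_pos: [0.601, -0.0773, 0.1601]
tcp_rot: [-0.0, -0.2, 0.98, 0.0]
force: [0.6, -0.4, 0.1]
opening: 0.767
finger_force: 0.0
```

Run:
```python
from h import *
st=status.get_state();p=snapshot('wrist');W=cloud(p,st);print(np.round(st['joint_positions'],2))
m=(W[...,2]>.144)&(W[...,2]<.157)&(np.hypot(W[...,0]-.603,W[...,1]+.078)<.02);X=W[m]
print('top',m.sum(),X.mean(0),cv2.minEnclosingCircle(np.float32(X[:,:2])))
for d in spot_point(p,'crank_top')[:1]: print(d['confidence'],np.round(ray(p,d['position'],.15,st),4))
go(st,[.603,-.078,.075])
```

```text
[-0.11  0.41  0.24  1.74 -0.11  1.    2.14]
top 426 [ 0.60030079 -0.07808634  0.14880417] ((0.6011740565299988, -0.07772216200828552), 0.008025424554944038)
0.61 [ 0.6011 -0.0769  0.15  ]
tcp [ 0.601  -0.0773  0.1601] y ang 113.1 z [-0.  0. -1.] t 15.85
shift [-0.0015 -0.0014  0.0851]
```

>>> {"method": "move_arm", "body": {"commands": [{"tx":0,"ty":0,"tz":0.02,"rx":0,"ry":0,"rz":0},{"tx":0,"ty":0,"tz":0.025,"rx":0,"ry":0,"rz":0},{"tx":0,"ty":0,"tz":0.025,"rx":0,"ry":0,"rz":0},{"tx":0,"ty":0,"tz":0.015,"rx":0,"ry":0,"rz":0},{"tx":0,"ty":0,"tz":0,"rx":0,"ry":0,"rz":0}]}}

```text
t: 16.45
tcp_pos: [0.5994, -0.0768, 0.0731]
tcp_rot: [-0.002, -0.201, 0.98, 0.0]
force: [0.2, -0.2, 0.7]
opening: 0.765
finger_force: 0.0
```

>>> {"method": "move_arm", "body": {"commands": [{"tx":0,"ty":0,"tz":0,"rx":0,"ry":0,"rz":0},{"tx":0,"ty":0,"tz":0,"rx":0,"ry":0,"rz":0},{"tx":0,"ty":0,"tz":0,"rx":0,"ry":0,"rz":0},{"tx":0,"ty":0,"tz":0,"rx":0,"ry":0,"rz":0},{"tx":0,"ty":0,"tz":0,"rx":0,"ry":0,"rz":0},{"tx":0,"ty":0,"tz":0,"rx":0,"ry":0,"rz":0},{"tx":0,"ty":0,"tz":0,"rx":0,"ry":0,"rz":0},{"tx":0,"ty":0,"tz":0,"rx":0,"ry":0,"rz":0},{"tx":0,"ty":0,"tz":0,"rx":0,"ry":0,"rz":0},{"tx":0,"ty":0,"tz":0,"rx":0,"ry":0,"rz":0}], "hand": 255, "squeeze": 25}}

```text
t: 17.45
tcp_pos: [0.6011, -0.0772, 0.0753]
tcp_rot: [0.0, -0.202, 0.979, -0.0]
force: [-0.1, -0.6, 1.1]
opening: 0.169
finger_force: 25.0
```

Run:
```python
from h import *
st=status.get_state();print(st['opening'],st['finger_force'],st['force'])
go(st,[.634,-.1452,.075])
q=st['tcp_rot'];Rt=Ro.from_quat([q[1],q[2],q[3],q[0]]).as_matrix()
a=np.linspace(.8807,.0196,16);P=np.c_[.544+.09*np.cos(a),-.147+.09*np.sin(a),0*a]
print(np.round(np.diff(P,axis=0)@Rt,4)[:,:2].tolist())
```

```text
0.16943495099714154 25.000213980674744 [-0.10455673 -0.58735133  1.12921473]
tcp [ 0.6011 -0.0772  0.0753] y ang 113.3 z [ 0. -0. -1.] t 17.45
shift [-0.0033 -0.0755  0.0003]
[[-0.0022, -0.0047], [-0.002, -0.0048], [-0.0017, -0.0049], [-0.0014, -0.005], [-0.0011, -0.005], [-0.0008, -0.0051], [-0.0005, -0.0051], [-0.0002, -0.0052], [0.0001, -0.0052], [0.0004, -0.0052], [0.0007, -0.0051], [0.001, -0.0051], [0.0012, -0.005], [0.0015, -0.0049], [0.0018, -0.0048]]
```

Opening 0.169 is about 16 mm with 25 N grip, so the crank is held. Leading it along the arc, first half.

>>> {"method": "move_arm", "body": {"commands": [{"tx":-0.0022,"ty":-0.0047,"tz":0,"rx":0,"ry":0,"rz":0},{"tx":-0.002,"ty":-0.0048,"tz":0,"rx":0,"ry":0,"rz":0},{"tx":-0.0017,"ty":-0.0049,"tz":0,"rx":0,"ry":0,"rz":0},{"tx":-0.0014,"ty":-0.005,"tz":0,"rx":0,"ry":0,"rz":0},{"tx":-0.0011,"ty":-0.005,"tz":0,"rx":0,"ry":0,"rz":0},{"tx":-0.0008,"ty":-0.0051,"tz":0,"rx":0,"ry":0,"rz":0},{"tx":-0.0005,"ty":-0.0051,"tz":0,"rx":0,"ry":0,"rz":0},{"tx":-0.0002,"ty":-0.0052,"tz":0,"rx":0,"ry":0,"rz":0},{"tx":0,"ty":0,"tz":0,"rx":0,"ry":0,"rz":0}]}}

```text
t: 18.35
tcp_pos: [0.6268, -0.1113, 0.0753]
tcp_rot: [0.001, -0.201, 0.98, -0.001]
force: [0.2, -1.0, 2.9]
opening: 0.169
finger_force: 25.0
```

>>> {"method": "move_arm", "body": {"commands": [{"tx":0.0001,"ty":-0.0052,"tz":0,"rx":0,"ry":0,"rz":0},{"tx":0.0004,"ty":-0.0052,"tz":0,"rx":0,"ry":0,"rz":0},{"tx":0.0007,"ty":-0.0051,"tz":0,"rx":0,"ry":0,"rz":0},{"tx":0.001,"ty":-0.0051,"tz":0,"rx":0,"ry":0,"rz":0},{"tx":0.0012,"ty":-0.005,"tz":0,"rx":0,"ry":0,"rz":0},{"tx":0.0015,"ty":-0.0049,"tz":0,"rx":0,"ry":0,"rz":0},{"tx":0.0018,"ty":-0.0048,"tz":0,"rx":0,"ry":0,"rz":0},{"tx":0,"ty":0,"tz":0,"rx":0,"ry":0,"rz":0},{"tx":0,"ty":0,"tz":0,"rx":0,"ry":0,"rz":0},{"tx":0,"ty":0,"tz":0,"rx":0,"ry":0,"rz":0},{"tx":0,"ty":0,"tz":0,"rx":0,"ry":0,"rz":0}]}}

```text
t: 19.45
tcp_pos: [0.634, -0.1449, 0.0753]
tcp_rot: [0.0, -0.202, 0.979, -0.0]
force: [-0.5, -0.6, 3.4]
opening: 0.17
finger_force: 25.0
```

Run:
```python
from h import *
st=status.get_state();print(st['opening'],st['finger_force'],st['force'],st['tcp_pos'],st['dq'].round(3) if hasattr(st['dq'],'round') else st['dq'])
ax=np.array([.544,-.147])
for k in ['side','top','wrist']:
    a=None if k!='wrist' else st
    p=snapshot(k);W=cloud(p,a)
    m=(W[...,2]>.096)&(W[...,2]<.104)&(np.hypot(W[...,0]-.454,W[...,1]+.149)<.045);X=W[m]
    pt=spot_point(p,'pointer')[:1];P=ray(p,pt[0]['position'],.057,a)[:2] if pt else None
    if m.sum()>10:
        c,r=cv2.minEnclosingCircle(np.float32(X[:,:2]));d=np.array(c)-ax;print(k,'lid',m.sum(),c,r,'ang',np.arctan2(-d[1],-d[0]),np.hypot(*d))
    if P is not None: d=P-ax;print(k,'pointer',round(pt[0]['confidence'],2),P,'ang',np.arctan2(-d[1],-d[0]))
    # tongue by depth
    m=(abs(W[...,2]-.057)<.004)&(np.hypot(W[...,0]-ax[0],W[...,1]-ax[1])>.135)&(np.hypot(W[...,0]-ax[0],W[...,1]-ax[1])<.16)&(W[...,0]<.43)
    if m.sum(): X=W[m];d=X.mean(0)[:2]-ax;print(k,'tongue',m.sum(),X.mean(0),'ang',np.arctan2(-d[1],-d[0]))
    if k=='top': cv2.imwrite('pics/fin.png',cv2.resize(p['image'][160:320,310:450],None,fx=3.5,fy=3.5,interpolation=3))
```

```text
0.17042103678402287 25.00047594308853 [-0.47654494 -0.57022753  3.40405546] [ 0.63397337 -0.14488915  0.07530163] [-0.002 -0.001 -0.001  0.001 -0.003  0.002  0.002]
side lid 308 (0.45514005422592163, -0.15107876062393188) 0.027586137875914574 ang 0.04586880723084356 0.08895350612089156
side pointer 0.92 [ 0.41443799 -0.14553613] ang -0.01129811188240367
side tongue 47 [ 0.39707131 -0.15168642  0.05675751] ang 0.03188510494146469
wrist lid 48 (0.47694966197013855, -0.1410951316356659) 0.006809365935623646 ang -0.08783958153698868 0.06730984549320258
```

View pics/fin.png

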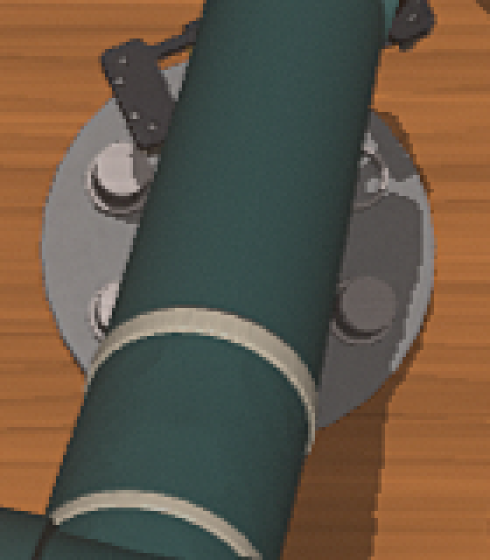

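The top view shows the disc turned and the arm covering the seat. Jar direction is about 0.02–0.045 rad and pointer direction about 0.02 rad, so the angle is well within tolerance. The crank is still gripped at 25 N, so I'm handing in.

```bash
python3 -c "
from station import manip;print(manip.hand_in())"
```

```text
the job is handed in; nothing more can be done
None
```

The job is handed in: the smallest jar stands upright in the wide seat, let go of, and the carousel is turned so the jar faces the pointer (measured within about 0.06 rad), with the crank still gripped at 25 N; the hand-in gave no verdict.

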